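# Set out a wheel-hub rebuild: stand the axle, find the full tin of bearing balls by weight

### The arm

A 6-joint arm with a two-finger parallel gripper is mounted at the origin on the work surface. World frame = base frame: x ahead of the robot, y to its left, z up, the work surface at z = 0. Lengths are in m, angles in rad, forces in N, time in s.
With the tool pointing down it reaches from about 0.35 to 0.775 m from the base axis. Payload 7.3 kg.
Tool frame: the origin (TCP) lies midway between the tips of the shut fingers; the grasp point (between the pads) lies 19 mm behind it (robot.grip_depth is the z of the grasp point in the tool frame, in m); z points along the fingers, y is the line along which they close (so a half turn about z gives the same grasp; the last joint's range is limited). The gripper opens to 92 mm and grips with 3 to 60 N. Pads are 19 mm wide; open, the fingers measure 130 mm over their backs; the gripper's body (75 mm by 190 mm) begins 47 mm behind the grasp point.
Start: joints at [-1.464, 0.342, 1.524, -0, 1.275, -0.146], TCP at [0.131, -0.508, 0.227] pointing down, gripper open.
Joint ranges: [-2.53, 2.53], [-0.77, 2.02], [0.04, 2.7], [-1, 4.14], [0.28, 2.66], [-3.11, 3.11]. Speed limits (rad/s): [2.57, 2.57, 3.14, 3.14, 3.14, 3.14].

### API

Orientations are given as [roll, pitch, yaw] about the fixed x, y, z axes, in that order (R = Rz(yaw) Ry(pitch) Rx(roll)).
In Python, from cell import robot, viewer gives the robot as it stands.
- The arm moves only by the tool step_arm, never from a script. Its argument "increments" is a list of rows, each an object with "delta_pos": the shift along the tool's x, y, z in cm, a list of three; "dr": the turn, a rotation vector about the tool's x, y, z in degrees, a list of three; "fingers": the closure, from -1 (fully open) to 1 (shut), so that 0 is half open. In form: [{"delta_pos": [tx, ty, tz], "dr": [wx, wy, wz], "fingers": fingers}, ...]. A call has exactly 5 rows; each row is the pose to reach, as a shift and turn from the pose commanded when the call began, along the tool's axes at that moment; what a row does not reach only later rows make up. A row lasts 1/8 s, in which the tool goes at most 62.5 mm and 10.7 degrees, less where a joint would pass 70% of its speed; a pose out of reach is approached as far as the arm can. A call with a gripper value outside its range is refused whole. The fingers move at their own pace and stop on an object; "newtons" is the grip in N (left out, the last holds). Time passes only in rows, so rows that repeat a pose let the fingers close, or fill a call up. It gives the time, the measured TCP pose, the force, the opening and the grip force at its end, in the units of the state.
- robot.observe(): the state, without advancing time (a new reading comes with each control period).
- viewer.read_camera(name): name is "scene" or "top"; returns the picture (400x640x3 uint8, red, green, blue); there is no depth.
- viewer.camera_params(name): a dict with "K" (3x3 intrinsics, pixels), "k1" (the pictures are not rectified: a ray, as slopes to the right and down, at radius r is drawn at 1 + k1 r^2 times it, then the intrinsics apply), "T" (4x4, takes a point from camera to world coordinates). Camera axes: x right, y down, z forward; pixel columns grow to the right and rows downward; lengths in m; the calibration is good to about 2 mm. A picture is of the moment at which its call begins. camera_params takes no time and is no camera call.
- robot.hand_in(): hands the job in; it is judged then, once.
The state is a dict: "time": time; "qpos": joint angles; "qvel": joint speeds; "joint_efforts": joint torques, N m; "tool_pos": TCP position; "tool_rot": TCP orientation; "contact_force": force on the tool from outside, world axes, zero at the start; "torque": the same for the moment, N m; "opening": finger opening in m; "grip_force": force on a finger pad.
Only numpy, scipy, OpenCV 4.12 (cv2) and the standard library are available. Lean on these libraries where they do the work, as an engineer would, in place of code of your own. Each camera call takes 0.05 s, during which the arm holds its last target. There are 200 camera calls.

### The job

Set up the bench for a wheelset rebuild without shifting anything else on it. Stand the washed rear axle end-down in the free hole of the axle holder, beside the front axle, all the way to the bottom. Heft the three identical closed tins of bearing balls from the red tray: set the two lighter, part-used ones down gently, upright on the blue mat for topping up, and finish while holding the heaviest, full one up in the gripper, still and upright, with its underside at least 15 cm above the bench.

Things in the scene. Friction and masses are not known exactly. Their poses are not given: they have to be found in the camera images.
- axle_mid (a point): Centre of the loose rear axle: a bare steel rod 10 mm in diameter and 150 mm long with dark threaded ends, about 90 g, both ends alike. z runs along the rod, from the end that is down in the drip cup to the upper end. At the start it leans about 20 degrees from upright inside the cup, roughly 55 mm of it standing out above the rim, its top leaning to the near side (-x) within about 45 degrees either way.
- axle_foot (a point): Centre of the axle's lower end face (75 mm from axle_mid along -z).
- cup_rim (a point): Centre of the mouth of the upright steel drip cup, 94 mm above the bench, inside 40 mm and outside 46 mm in diameter, inner floor 10 mm above the bench, on a round foot 72 mm across and 6 mm high. It is heavy and stays put.
- free_hole (a point): Centre of the mouth of the free hole in the axle holder, 68 mm above the bench. The hole is vertical, 13 mm in diameter with a 3 mm countersink, 50 mm deep (its floor is 18 mm above the bench), so the seated axle stands 100 mm out of the block. The holder is an aluminium block 50 mm (x) by 100 mm (y) by 60 mm on a steel foot 84 by 130 by 8 mm, screwed to the bench; the other hole lies 52 mm away along the holder's -y and holds the front axle.
- front_axle_mid (a point): Centre of the front axle, a steel rod 9 mm by 140 mm that stands loose in the holder's other hole and reaches 158 mm above the bench. To be left alone.
- tin_a_mid (a point): Centre (half-way up) of a closed screw-lid metal tin, 59 mm in diameter and 64 mm high, straight sided; z up. At the start the three tins stand in the red tray in a row along its length, about 105 mm apart, their order unknown. They look exactly alike; one is full and weighs 0.63 to 0.80 kg, the other two are part-used and weigh 0.20 to 0.42 kg; which is which can only be felt.
- tin_b_mid (a point): Centre of another such tin.
- tin_c_mid (a point): Centre of another such tin.
- tray: Low red sheet-metal tray with a black liner, 130 mm (x) by 340 mm (y), wall 4 mm thick and 18 mm high, floor 4 mm above the bench; fixed. Origin on the bench under its centre; the tins stand along its y.
- mat: Flat blue bench mat, 150 mm (x) by 340 mm (y) by 4 mm, fixed, between the robot and the tray and empty at the start. Origin on the bench under its centre.
- hub_shell: Black wheel-hub shell standing on end, 60 mm across, 90 mm high; origin at its underside. To be left alone.
- cassette: Stepped steel sprocket cassette lying flat, 110 mm across, 32 mm high; origin at its underside. To be left alone.
- spray_can: White and blue spray can with red cap, 52 mm across, 170 mm high; origin at its underside. To be left alone.
- tape: Yellow roll of tape lying flat, 96 mm across, 22 mm high; origin at its underside. To be left alone.
- wrench: Steel wrench lying flat; its x runs along it. To be left alone.
- screwdriver: Red-handled screwdriver lying flat; its x runs along it. To be left alone.
- carton: Small closed red carton, 60 by 90 by 45 mm; origin at its underside. To be left alone.
Mind the look-alikes: they are no part of the job. What is shaped like the part that bears tin_a_mid but green or purple is not meant.

How it is judged:
By the outcome, as a careful person would: the job done as asked, in the order asked, and still so for the second after the job is handed in, while the arm keeps its last pose, push and grip.
It also fails if it takes over 72 s, if anything falls off the work surface, if the arm or the gripper's body presses on something with over 40 N, if the wrist force passes 120 N, or if a joint passes its speed limit or range.

## Working session

There is one attempt and no reset: what is moved stays moved. The work goes in short steps, Python scripts to look and compute and a tool call to move; the robot and the scene stay as the last step left them, time stands still between calls to the robot, and variables do not carry over. Pictures are saved under pics/ and viewed, at most 10 in all, crops included, and the job is handed in when it is done.

Besides the shell and the picture viewer there is one more tool, called as name(argument=value, ...) on one line, values as JSON. step_arm: Moves the arm, as the interface text tells. Its arguments: {"type":"object","properties":{"increments":{"type":"array"},"newtons":{"type":"number"}},"required":["increments"]}

```bash
ls; mkdir -p pics
python3 - <<'E'
from cell import robot, viewer
import cv2
for n in("scene","top"):
    im=viewer.read_camera(n); cv2.imwrite(f"pics/{n}0.png",im[:,:,::-1]); p=viewer.camera_params(n); print(n,p)
print(robot.observe(), robot.grip_depth)
E
```

```text
pics
scene {'K': array([[432.76640613,   0.        , 319.72268806],
       [  0.        , 432.76640613, 204.38608572],
       [  0.        ,   0.        ,   1.        ]]), 'k1': -0.0969310451028865, 'T': array([[-0.25379931,  0.62734502, -0.73622288,  1.63437093],
       [ 0.9671608 ,  0.15386432, -0.20230115,  0.27102792],
       [-0.01363419, -0.76338981, -0.64579417,  0.99308234],
       [ 0.        ,  0.        ,  0.        ,  1.        ]])}
top {'K': array([[490.5144541 ,   0.        , 325.36959785],
       [  0.        , 490.5144541 , 199.51803541],
       [  0.        ,   0.        ,   1.        ]]), 'k1': 0.003252972977282537, 'T': array([[-0.02875411, -0.99245359,  0.11920178,  0.4175054 ],
       [-0.99928245,  0.03148138,  0.02105952, -0.0137047 ],
       [-0.02465323, -0.1185107 , -0.99264668,  1.45604493],
       [ 0.        ,  0.        ,  0.        ,  1.        ]])}
{'time': 0.1, 'qpos': array([-1.46400609e+00,  3.42670733e-01,  1.52491363e+00,  6.76605427e-06,
        1.27537522e+00, -1.45976516e-01]), 'qvel': array([ 0.00082342, -0.00138838, -0.00400238, -0.00115591,  0.00092109,
       -0.00066982]), 'joint_efforts': array([ 2.43562783e-03, -4.32004344e+01, -2.44694299e+01,  7.21784472e-02,
        5.25608927e-02, -3.63082449e-05]), 'tool_pos': array([ 0.13129159, -0.50795517,  0.22610801]), 'tool_rot': array([-3.14024120e+00, -2.05233456e-04,  2.52764639e-01]), 'contact_force': array([ 0.3481996 ,  0.74800545, -0.58364609]), 'torque': array([-0.08527727, -0.01728036,  0.01076229]), 'grip_force': 0.0, 'opening': 0.09152645484480279} -0.0188
```

View pics/scene0.png

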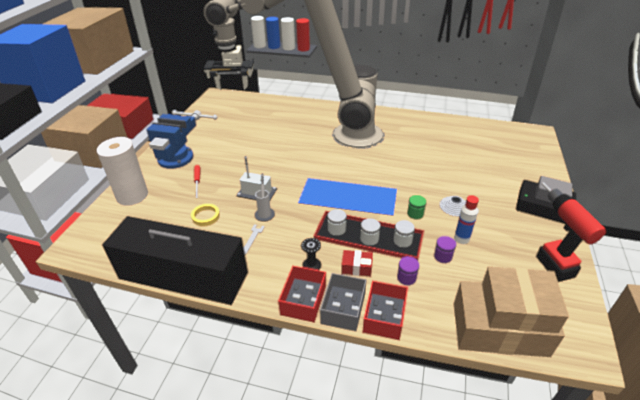

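View pics/top0.png

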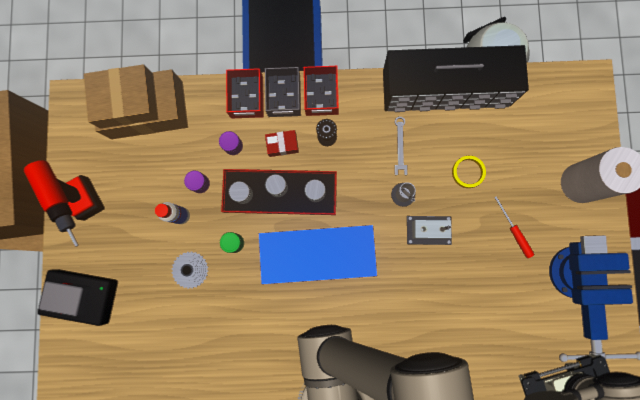

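The scene view shows three plain grey tins in the red tray at (337,222), (370,231) and (403,234). The cup with the axle is at (264,203) and the holder with the front axle at (255,182). In the top view the tins are at (239,191), (276,184) and (315,189), the cup is at (403,194) and the holder at (430,230). The tin look-alikes in the top view are green (231,242) and purple (229,142) and (195,181). They aren't meant, because the tins I need are the three grey ones in the tray.

```bash
cat > h.py <<'E'
import numpy as np, cv2
from cell import robot, viewer
from scipy.spatial.transform import Rotation as R
P={n:viewer.camera_params(n) for n in("scene","top")}
def ray(n,uv):
    p=P[n];K=p["K"]
    d=np.array([(uv[0]-K[0,2])/K[0,0],(uv[1]-K[1,2])/K[1,1]]);r0=np.hypot(*d);r=r0
    for _ in range(20): r=r0/(1+p["k1"]*r*r)
    d=d*(r/r0 if r0>0 else 1)
    T=p["T"];v=T[:3,:3]@np.array([*d,1]);return T[:3,3],v/np.linalg.norm(v)
def plane(n,uv,z):
    o,v=ray(n,uv);return o+v*(z-o[2])/v[2]
def two(a,b):
    (o,v),(p,w)=ray("scene",a),ray("top",b)
    s=np.linalg.lstsq(np.c_[v,-w],p-o,rcond=None)[0]
    x,y=o+v*s[0],p+w*s[1];return (x+y)/2,np.linalg.norm(x-y)
def proj(n,X):
    p=P[n];c=np.linalg.inv(p["T"])@np.array([*X,1]);s=c[:2]/c[2];s=s*(1+p["k1"]*(s@s));return p["K"][:2,:2]@s+p["K"][:2,2]
def rpy(): return R.from_euler("xyz",robot.observe()["tool_rot"])
E
python3 - <<'E'
from h import *
s=cv2.imread("pics/scene0.png");t=cv2.imread("pics/top0.png")
# tins: bright grey lids inside tray in top
def crop(im,x,y,w,h,k): return cv2.resize(im[y:y+h,x:x+w],None,fx=k,fy=k,interpolation=cv2.INTER_CUBIC)
A=crop(s,225,145,65,85,6);B=crop(t,380,170,80,85,5)
A=A[:510,:390];B=cv2.resize(B,(400,425))
C=np.zeros((520,800,3),np.uint8);C[:A.shape[0],:A.shape[1]]=A;C[:425,395:795]=B;cv2.imwrite("pics/c1.png",C)
D=np.vstack([crop(t,215,160,130,130,4)]);E_=crop(s,310,170,125,90,4)
hsv=cv2.cvtColor(t,cv2.COLOR_BGR2HSV)
m=((hsv[...,1]<60)&(hsv[...,2]>90)).astype(np.uint8);roi=np.zeros_like(m);roi[172:212,224:334]=m[172:212,224:334]
n,l,st,c=cv2.connectedComponentsWithStats(roi)
for i in range(1,n):
    if st[i,4]>60: print("tin",st[i],c[i],plane("top",c[i],.068))
for name,mk in(("mat",cv2.inRange(hsv,(100,120,80),(125,255,255))),):
    mk=mk.copy();mk[:215]=0;mk[290:]=0;mk[:,:250]=0;mk[:,385:]=0
    r=cv2.minAreaRect(cv2.findNonZero(mk));print(name,r,[plane("top",q,.004).round(3) for q in cv2.boxPoints(r)])
E
```

```text
tin [265 174  21  22 337] [275.12759644 184.30563798] [0.63268845 0.15857289 0.068     ]
tin [229 181  21  21 335] [238.69253731 191.07462687] [0.61646044 0.26366364 0.068     ]
tin [305 180  20  21 334] [314.48502994 189.50299401] [0.61400268 0.0460298  0.068     ]
mat ((317.0152282714844, 254.2132110595703), (50.870391845703125, 115.27772521972656), 85.91438293457031) [array([0.498, 0.221, 0.004]), array([ 0.512, -0.121,  0.004]), array([ 0.364, -0.125,  0.004]), array([0.349, 0.212, 0.004])]
```

View pics/c1.png

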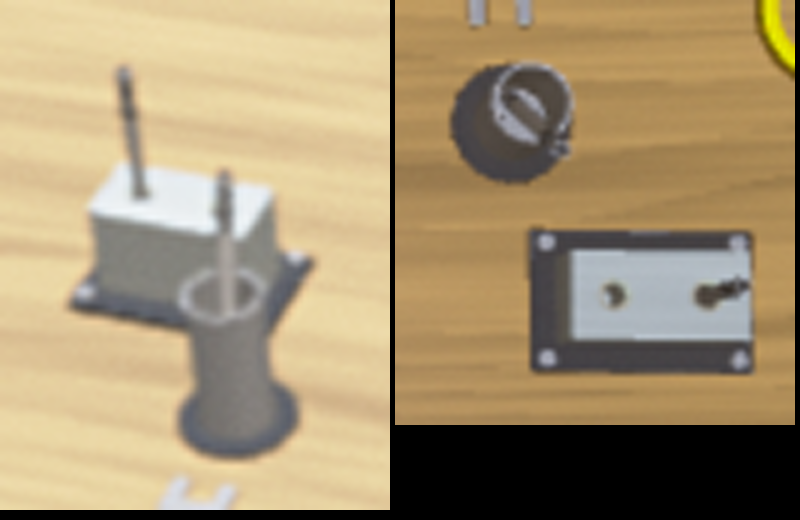

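Left crop (scene view, x6): the loose axle's tip is at (225,172), the cup rim centre at (220,297), and the front axle is at the far-left end of the block. Right crop (top view, x5): the axle tip is at (563,147), the rim centre at (533,102), the free hole at (613,295), and the front axle's hole at (706,296).

Run:
```python
from h import *
S=lambda x,y:((x+.5)/6-.5+225,(y+.5)/6-.5+145)
T=lambda x,y:((x-395+.5)/5-.5+380,(y+.5)/5-.5+170)
print("tip",two(S(225,174),T(561,146)))
rim=plane("top",T(533,102),.094);print("rim",rim,plane("scene",S(221,297),.094))
print("hole",plane("top",T(613,295),.068),"front",plane("top",T(706,296),.068))
print("front tip",two(S(124,70),T(742,287)))
print("block corners top",[plane("top",T(*q),.068).round(4) for q in((572,250),(752,250),(752,340),(572,340))])
print("foot of cup",plane("top",T(512,123),.006), plane("scene",S(238,408),.006))
for i,z in (((225,200),0),((226,230),0),((228,270),0)): print(S(*i))
```

```text
tip (array([ 0.56838686, -0.21839182,  0.15189825]), np.float64(0.0016829539360926926))
rim [ 0.60057232 -0.21400254  0.094     ] [ 0.60427723 -0.21247859  0.094     ]
hole [ 0.4929945  -0.25736507  0.068     ] front [ 0.49086234 -0.30938908  0.068     ]
front tip (array([ 0.4902888 , -0.30950864,  0.15550302]), np.float64(0.0007594084108507066))
block corners top [array([ 0.5191, -0.2357,  0.068 ]), array([ 0.516 , -0.3366,  0.068 ]), array([ 0.4654, -0.3336,  0.068 ]), array([ 0.4684, -0.2331,  0.068 ])]
foot of cup [ 0.60022171 -0.21391603  0.006     ] [ 0.59751242 -0.21395947  0.006     ]
(262.0833333333333, 177.91666666666666)
(262.25, 182.91666666666666)
(262.5833333333333, 189.58333333333334)
```

```bash
cat >> h.py <<'E'
def delta(pos,rot):
    o=robot.observe();A=R.from_euler("xyz",o["tool_rot"]);B=R.from_euler("xyz",rot)
    print("dpos",(A.inv().apply(np.array(pos)-o["tool_pos"])*100).round(2),"dr",np.degrees((A.inv()*B).as_rotvec()).round(1),"|t",round(o["time"],2))
def state():
    o=robot.observe();print(*(f"{k}:{np.round(o[k],4)}" for k in("time","tool_pos","tool_rot","contact_force","torque","opening","grip_force","qpos")),sep="\n")
E
python3 - <<'E'
from h import *
tip=np.array([.568,-.2183,.152]);psi=np.radians(7.6);th=np.radians(-20)
Rt=R.from_euler("xyz",[np.pi,th,psi]);z=Rt.apply([0,0,1]);print(z)
delta(tip-.05*z,[np.pi,th,psi])
E
```

```text
[ 0.33901568  0.04523435 -0.93969262]
dpos [ 47.83 -17.33   2.75] dr [-1.3 20.   6.8] |t 0.1
```

step_arm(increments=[{"delta_pos": [6, -2.2, 0], "dr": [0, 2, 0.7], "fingers": 0.1}, {"delta_pos": [12, -4.4, 0], "dr": [0, 4, 1.4], "fingers": 0.1}, {"delta_pos": [18, -6.5, 0], "dr": [0, 8, 3], "fingers": 0.1}, {"delta_pos": [23.5, -8.6, 0], "dr": [0, 12, 4], "fingers": 0.1}, {"delta_pos": [29, -10.5, 0], "dr": [-1, 16, 5], "fingers": 0.1}])

```text
time: 0.72
tool_pos: [0.3873, -0.3328, 0.2266]
tool_rot: [3.137, -0.282, 0.165]
contact_force: [0.6, 0.2, -0.1]
opening: 0.0462
grip_force: 0.0
```

```bash
cat > ax.py <<'E'
from h import *
tip=np.array([.568,-.2183,.152]);psi=np.radians(7.6);th=np.radians(-20)
Rt=R.from_euler("xyz",[np.pi,th,psi]);z=Rt.apply([0,0,1])
import sys
delta(tip+float(sys.argv[1])*z,[np.pi,th,psi])
E
python3 ax.py -.05; python3 -c "from h import *;state()"
```

```text
dpos [16.52 -8.42  7.61] dr [-0.3  3.8  1.8] |t 0.72
time:0.725
tool_pos:[ 0.3873 -0.3328  0.2266]
tool_rot:[ 3.1367 -0.2818  0.1649]
contact_force:[ 0.6268  0.2346 -0.1005]
torque:[-0.0695  0.1325 -0.0032]
opening:0.0462
grip_force:0.0
qpos:[-1.0242  0.2307  1.7189  0.292   1.0976  0.2609]
```

step_arm(increments=[{"delta_pos": [5, -2.6, 2], "dr": [0, 1, 0.5], "fingers": 0.1}, {"delta_pos": [10, -5, 4], "dr": [0, 3, 1], "fingers": 0.1}, {"delta_pos": [14.5, -7.4, 6.5], "dr": [0, 3.8, 1.8], "fingers": 0.1}, {"delta_pos": [16.5, -8.4, 7.6], "dr": [0, 3.8, 1.8], "fingers": 0.1}, {"delta_pos": [16.5, -8.4, 7.6], "dr": [0, 3.8, 1.8], "fingers": 0.1}])

```text
time: 1.35
tool_pos: [0.5498, -0.2204, 0.1978]
tool_rot: [-3.136, -0.345, 0.135]
contact_force: [-0.8, -0.5, -0.1]
opening: 0.0411
grip_force: 0.0
```

```bash
python3 ax.py .038
python3 - <<'E'
from h import *
s=viewer.read_camera("scene")[:,:,::-1];t=viewer.read_camera("top")[:,:,::-1]
A=cv2.resize(s[130:230,215:300],None,fx=4.6,fy=4.6,interpolation=cv2.INTER_CUBIC)
B=cv2.resize(t[165:265,375:460],None,fx=4.6,fy=4.6,interpolation=cv2.INTER_CUBIC)
cv2.imwrite("pics/c2.png",np.hstack([A,B]))
E
```

```text
dpos [0.2  0.09 8.73] dr [-0.4  0.3  0.1] |t 1.35
```

View pics/c2.png

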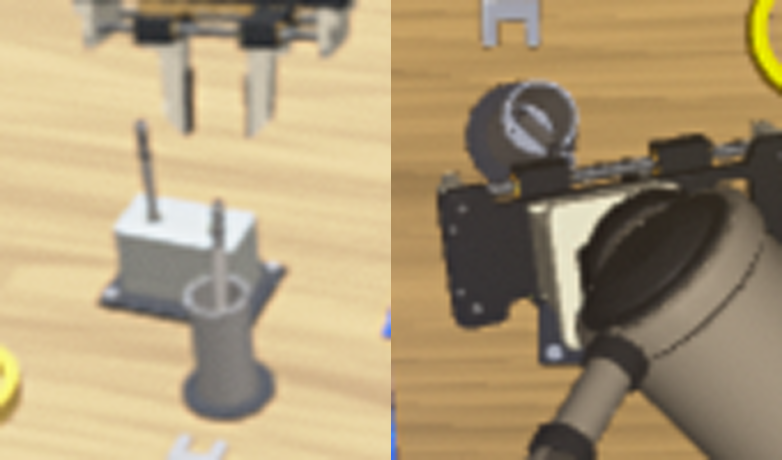

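Left half (scene view): the fingertips at (185,132) and (257,132) straddle the rod tip at (218,205), so the grasp is centred. In the right half (top view) the arm hides the rod tip. Going down.

step_arm(increments=[{"delta_pos": [0.2, 0.1, 2.5], "dr": [0, 0, 0], "fingers": 0.1}, {"delta_pos": [0.2, 0.1, 5], "dr": [0, 0, 0], "fingers": 0.1}, {"delta_pos": [0.2, 0.1, 7], "dr": [0, 0, 0], "fingers": 0.1}, {"delta_pos": [0.2, 0.1, 8.5], "dr": [0, 0, 0], "fingers": 0.1}, {"delta_pos": [0.2, 0.1, 8.5], "dr": [0, 0, 0], "fingers": 0.1}])

```text
time: 2.08
tool_pos: [0.5791, -0.2189, 0.1187]
tool_rot: [-3.136, -0.345, 0.132]
contact_force: [0.1, 0.2, -0.4]
opening: 0.0416
grip_force: 0.0
```

step_arm(increments=[{"delta_pos": [0, 0, 0], "dr": [0, 0, 0], "fingers": 0.5}, {"delta_pos": [0, 0, 0], "dr": [0, 0, 0], "fingers": 1}, {"delta_pos": [0, 0, 0], "dr": [0, 0, 0], "fingers": 1}, {"delta_pos": [0, 0, 0], "dr": [0, 0, 0], "fingers": 1}, {"delta_pos": [0, 0, 0], "dr": [0, 0, 0], "fingers": 1}], newtons=25)

```text
time: 2.7
tool_pos: [0.58, -0.2188, 0.1198]
tool_rot: [-3.137, -0.347, 0.133]
contact_force: [0.3, -1.2, 0.2]
opening: 0.0095
grip_force: 25.0
```

step_arm(increments=[{"delta_pos": [0, 0, -1], "dr": [0, 0, 0], "fingers": 1}, {"delta_pos": [0, 0, -3.5], "dr": [0, 0, 0], "fingers": 1}, {"delta_pos": [0, 0, -7], "dr": [0, 0, 0], "fingers": 1}, {"delta_pos": [0, 0, -10.5], "dr": [0, 0, 0], "fingers": 1}, {"delta_pos": [0, 0, -13], "dr": [0, 0, 0], "fingers": 1}])

```text
time: 3.32
tool_pos: [0.5356, -0.2251, 0.2438]
tool_rot: [-3.138, -0.347, 0.133]
contact_force: [-1.0, -0.1, -0.6]
opening: 0.0091
grip_force: 25.0
```

Run:
```python
from h import *
state();delta([.4935,-.2577,.235],[np.pi,0,0.0])
```

```text
time:3.325
tool_pos:[ 0.5356 -0.2251  0.2438]
tool_rot:[-3.138  -0.3466  0.1331]
contact_force:[-1.0478 -0.0725 -0.5921]
torque:[-0.0237  0.2955  0.0637]
opening:0.0091
grip_force:24.9976
qpos:[-0.6676  0.2824  1.6157  0.2934  1.0194  0.6432]
dpos [-4.63  2.67 -0.75] dr [ -1.5 -19.8   7.6] |t 3.33
```

step_arm(increments=[{"delta_pos": [-1.2, 0.7, -0.2], "dr": [-0.4, -5, 2], "fingers": 1}, {"delta_pos": [-2.4, 1.4, -0.4], "dr": [-0.8, -10, 4], "fingers": 1}, {"delta_pos": [-3.6, 2, -0.6], "dr": [-1.2, -15, 6], "fingers": 1}, {"delta_pos": [-4.6, 2.7, -0.7], "dr": [-1.5, -19.8, 7.6], "fingers": 1}, {"delta_pos": [-4.6, 2.7, -0.7], "dr": [-1.5, -19.8, 7.6], "fingers": 1}])

```text
time: 3.95
tool_pos: [0.4947, -0.2579, 0.2325]
tool_rot: [-3.14, 0.001, 0.0]
contact_force: [0.8, 0.9, -0.9]
opening: 0.0092
grip_force: 25.0
```

Run:
```python
from h import *
state()
s=viewer.read_camera("scene")[:,:,::-1]
A=cv2.resize(s[110:220,220:300],None,fx=5.4,fy=5.4,interpolation=cv2.INTER_CUBIC)
cv2.imwrite("pics/c3.png",A)
o=robot.observe()["tool_pos"]
f=lambda p:(np.array(p)-[220,110]+.5)*5.4-.5
for dz in(0,-.04,-.08,-.112): print(dz,f(proj("scene",o+[0,0,dz])).round(1))
print("hole",f(proj("scene",[.493,-.2577,.068])).round(1))
```

```text
time:3.95
tool_pos:[ 0.4947 -0.2579  0.2325]
tool_rot:[-3.1398e+00  8.0000e-04  2.0000e-04]
contact_force:[ 0.7914  0.8982 -0.8818]
torque:[ 0.069  -0.0057  0.051 ]
opening:0.0092
grip_force:24.9989
qpos:[-6.1850e-01  3.9920e-01  1.4209e+00  1.1000e-03  1.3232e+00  9.5180e-01]
0 [198.  162.6]
-0.04 [204.6 217.1]
-0.08 [211.1 269.9]
-0.112 [216.2 310.8]
hole [225.1 374.2]
```

View pics/c3.png

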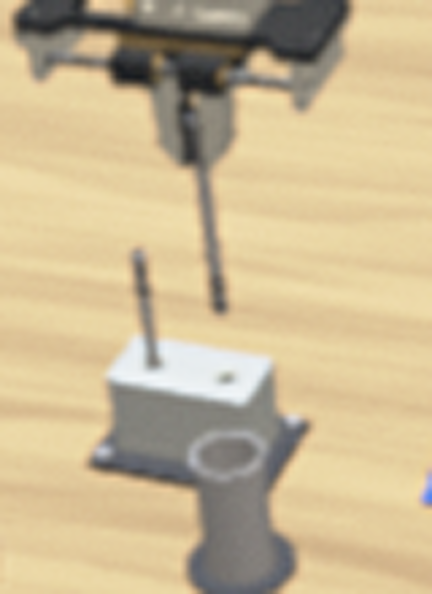

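The crop shows the rod hanging straight from the gripper, foot at (221,311), with the free hole below it at (228,378). The rod follows the predicted vertical to within a pixel, so it is upright. I'll lower it to just above the hole.

step_arm(increments=[{"delta_pos": [-0.1, 0, 1.3], "dr": [0, 0, 0], "fingers": 1}, {"delta_pos": [-0.1, 0, 2.6], "dr": [0, 0, 0], "fingers": 1}, {"delta_pos": [-0.1, 0, 3.8], "dr": [0, 0, 0], "fingers": 1}, {"delta_pos": [-0.1, 0, 4.5], "dr": [0, 0, 0], "fingers": 1}, {"delta_pos": [-0.1, 0, 4.5], "dr": [0, 0, 0], "fingers": 1}])

```text
time: 4.62
tool_pos: [0.4933, -0.2576, 0.187]
tool_rot: [-3.139, 0.001, -0.0]
contact_force: [-0.4, 0.2, -0.9]
opening: 0.0094
grip_force: 25.0
```

Run:
```python
from h import *
state()
s=viewer.read_camera("scene")[:,:,::-1]
A=cv2.resize(s[125:195,230:290],None,fx=8,fy=8,interpolation=cv2.INTER_CUBIC)
cv2.imwrite("pics/c4.png",A)
o=robot.observe()["tool_pos"]
f=lambda p:(np.array(p)-[230,125]+.5)*8-.5
for dz in(0,-.04,-.08,-.112): print(dz,f(proj("scene",o+[0,0,dz])).round(1))
h=np.array([.493,-.2577,.068])
print("hole",f(proj("scene",h)).round(1),f(proj("scene",h+[.005,0,0])).round(1),f(proj("scene",h+[0,.005,0])).round(1))
```

```text
time:4.625
tool_pos:[ 0.4933 -0.2576  0.187 ]
tool_rot:[-3.1393e+00  1.5000e-03 -1.0000e-04]
contact_force:[-0.439   0.1802 -0.8534]
torque:[-0.0073 -0.0033  0.0045]
opening:0.0094
grip_force:24.998
qpos:[-6.1950e-01  4.3440e-01  1.4959e+00  1.0000e-03  1.2139e+00  9.5110e-01]
0 [225.2 210.4]
-0.04 [234.8 288.1]
-0.08 [244.1 363.4]
-0.112 [251.3 421.8]
hole [253.7 434.6] [249.7 441.2] [264.1 436.2]
```

View pics/c4.png

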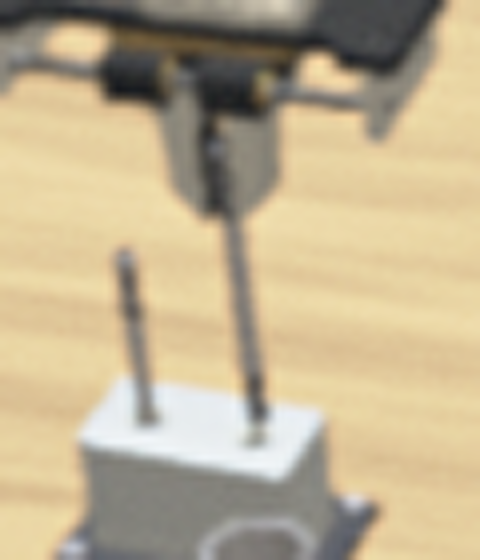

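Close up, the rod foot is at about (258,420) and the hole mouth at about (255,437). The foot sits roughly 1.5–2 mm to the +y side, so I'll nudge it and lower gently.

step_arm(increments=[{"delta_pos": [0, 0.15, 0], "dr": [0, 0, 0], "fingers": 1}, {"delta_pos": [0, 0.15, 0.5], "dr": [0, 0, 0], "fingers": 1}, {"delta_pos": [0, 0.15, 1], "dr": [0, 0, 0], "fingers": 1}, {"delta_pos": [0, 0.15, 1.5], "dr": [0, 0, 0], "fingers": 1}, {"delta_pos": [0, 0.15, 1.5], "dr": [0, 0, 0], "fingers": 1}])

```text
time: 5.3
tool_pos: [0.494, -0.2593, 0.1726]
tool_rot: [-3.14, -0.001, -0.0]
contact_force: [3.0, -0.3, 0.7]
opening: 0.0093
grip_force: 25.0
```

```bash
python3 -c "from h import *;state()"
```

```text
time:5.3
tool_pos:[ 0.494  -0.2593  0.1726]
tool_rot:[-3.1404e+00 -8.0000e-04 -2.0000e-04]
contact_force:[ 2.9923 -0.2597  0.664 ]
torque:[ 0.0049 -0.6414 -0.0011]
opening:0.0093
grip_force:24.9986
qpos:[-6.2160e-01  4.4900e-01  1.5145e+00  1.5000e-03  1.1781e+00  9.4890e-01]
```

step_arm(increments=[{"delta_pos": [0.15, 0, 0], "dr": [0, 0, 0], "fingers": 1}, {"delta_pos": [0.2, 0, 0.3], "dr": [0, 0, 0], "fingers": 1}, {"delta_pos": [0.2, 0, 0.7], "dr": [0, 0, 0], "fingers": 1}, {"delta_pos": [0.2, 0, 1], "dr": [0, 0, 0], "fingers": 1}, {"delta_pos": [0.2, 0, 1], "dr": [0, 0, 0], "fingers": 1}])

```text
time: 5.92
tool_pos: [0.4953, -0.2591, 0.1621]
tool_rot: [-3.139, 0.001, -0.0]
contact_force: [0.9, -0.4, -2.1]
opening: 0.0095
grip_force: 25.0
```

```bash
python3 -c "from h import *;state()"
```

```text
time:5.925
tool_pos:[ 0.4953 -0.2591  0.1621]
tool_rot:[-3.1395e+00  1.3000e-03 -2.0000e-04]
contact_force:[ 0.8982 -0.3967 -2.1223]
torque:[ 0.0424 -0.2974 -0.0214]
opening:0.0095
grip_force:24.997
qpos:[-6.1960e-01  4.6250e-01  1.5237e+00  1.1000e-03  1.1577e+00  9.5100e-01]
```

step_arm(increments=[{"delta_pos": [0.1, 0, 0.5], "dr": [0, 0, 0], "fingers": 1}, {"delta_pos": [0.1, 0, 1], "dr": [0, 0, 0], "fingers": 1}, {"delta_pos": [0.1, 0, 1.5], "dr": [0, 0, 0], "fingers": 1}, {"delta_pos": [0.1, 0, 2], "dr": [0, 0, 0], "fingers": 1}, {"delta_pos": [0.1, 0, 2.5], "dr": [0, 0, 0], "fingers": 1}])

```text
time: 6.55
tool_pos: [0.4964, -0.2592, 0.1372]
tool_rot: [-3.14, 0.001, -0.0]
contact_force: [0.1, 0.7, -0.4]
opening: 0.0096
grip_force: 25.0
```

```bash
python3 -c "from h import *;state()"
```

```text
time:6.55
tool_pos:[ 0.4964 -0.2592  0.1372]
tool_rot:[-3.1399e+00  8.0000e-04 -2.0000e-04]
contact_force:[ 0.136   0.7442 -0.4149]
torque:[-0.0117  0.0431  0.0042]
opening:0.0096
grip_force:24.9954
qpos:[-6.1850e-01  4.9030e-01  1.5529e+00  1.0000e-03  1.1000e+00  9.5200e-01]
```

Sliding freely. Now slowly to the bottom, watching the force.

step_arm(increments=[{"delta_pos": [0, 0, 0.2], "dr": [0, 0, 0], "fingers": 1}, {"delta_pos": [0, 0, 0.35], "dr": [0, 0, 0], "fingers": 1}, {"delta_pos": [0, 0, 0.5], "dr": [0, 0, 0], "fingers": 1}, {"delta_pos": [0, 0, 0.65], "dr": [0, 0, 0], "fingers": 1}, {"delta_pos": [0, 0, 0.75], "dr": [0, 0, 0], "fingers": 1}])

```text
time: 7.18
tool_pos: [0.4978, -0.26, 0.1327]
tool_rot: [3.14, -0.003, -0.0]
contact_force: [-1.9, 0.7, 16.3]
opening: 0.0093
grip_force: 25.0
```

```bash
python3 -c "from h import *;state()"
```

```text
time:7.175
tool_pos:[ 0.4978 -0.26    0.1327]
tool_rot:[ 3.1405e+00 -3.5000e-03 -1.0000e-04]
contact_force:[-1.9271  0.7438 16.272 ]
torque:[ 0.426   0.4328 -0.0594]
opening:0.0093
grip_force:25.0326
qpos:[-6.1840e-01  4.9540e-01  1.5584e+00  1.3000e-03  1.0843e+00  9.5200e-01]
```

It's on the floor of the hole. Opening a little, clear of the front axle, and backing straight up.

step_arm(increments=[{"delta_pos": [0, 0, -0.3], "dr": [0, 0, 0], "fingers": 0.6}, {"delta_pos": [0, 0, -0.3], "dr": [0, 0, 0], "fingers": 0.5}, {"delta_pos": [0, 0, -0.3], "dr": [0, 0, 0], "fingers": 0.5}, {"delta_pos": [0, 0, -0.3], "dr": [0, 0, 0], "fingers": 0.5}, {"delta_pos": [0, 0, -1], "dr": [0, 0, 0], "fingers": 0.5}])

```text
time: 7.8
tool_pos: [0.4962, -0.259, 0.1397]
tool_rot: [-3.139, 0.002, -0.0]
contact_force: [0.2, -0.1, 0.7]
opening: 0.0229
grip_force: 0.0
```

step_arm(increments=[{"delta_pos": [0, 0, -2], "dr": [0, 0, 0], "fingers": 0.5}, {"delta_pos": [0, 0, -5], "dr": [0, 0, 0], "fingers": 0.5}, {"delta_pos": [0, 0, -8], "dr": [0, 0, 0], "fingers": 0.5}, {"delta_pos": [0, 0, -12], "dr": [0, 0, 0], "fingers": 0.5}, {"delta_pos": [0, 0, -13], "dr": [0, 0, 0], "fingers": 0}])

```text
time: 8.43
tool_pos: [0.4975, -0.26, 0.2733]
tool_rot: [3.14, -0.004, -0.0]
contact_force: [0.3, 0.4, -0.7]
opening: 0.0289
grip_force: 0.0
```

Run:
```python
from h import *
state()
s=viewer.read_camera("scene")[:,:,::-1]
A=cv2.resize(s[135:215,230:300],None,fx=6,fy=6,interpolation=cv2.INTER_CUBIC)
B=cv2.resize(s[200:260,310:430],None,fx=3,fy=3,interpolation=cv2.INTER_CUBIC)
C=np.zeros((480,780,3),np.uint8);C[:,:420]=A;C[:180,420:780]=B
cv2.imwrite("pics/c5.png",C)
delta([.62,.0460,.235],[np.pi,0,0.0])
# tin centres in scene: bright lids
hsv=cv2.cvtColor(np.ascontiguousarray(s),cv2.COLOR_BGR2HSV)
for z in(.068,):
  for X in([.6327,.1586,z],[.6165,.2637,z],[.614,.046,z]): print(proj("scene",X).round(1),(proj("scene",X)-[310,200])*3+[420,0])
```

```text
time:8.425
tool_pos:[ 0.4975 -0.26    0.2733]
tool_rot:[ 3.14e+00 -3.90e-03 -1.00e-04]
contact_force:[ 0.284   0.3562 -0.7109]
torque:[ 0.0253 -0.0139  0.0024]
opening:0.0289
grip_force:0.0
qpos:[-6.1860e-01  3.7670e-01  1.3429e+00  1.0000e-03  1.4178e+00  9.5210e-01]
dpos [ 12.25 -30.59   3.8 ] dr [ 0.1 -0.2 -0. ] |t 8.47
[370.  223.6] [600.13342361  70.93417395]
[404.1 225.7] [702.24490302  76.95456854]
[336.5 214.1] [499.39329816  42.4402069 ]
```

View pics/c5.png

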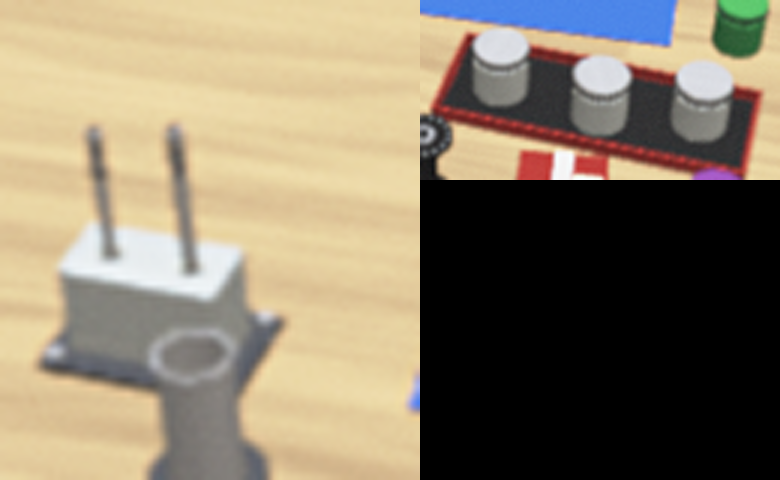

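Both axles stand upright side by side in the block, the rear one at (188,270), with tops at equal height, so it's seated. The tins' lid centres are at (501,46), (601,76) and (703,82) in the right-hand crop, plain grey, with the green look-alike outside the tray at (742,20). The measured hole position shows a top-camera bias of about +3.5 mm in x, so I'm applying that. Going to the nearest tin, A, at about (0.6175, 0.045).

step_arm(increments=[{"delta_pos": [2, -5, 0], "dr": [0, 0, 0], "fingers": -0.4}, {"delta_pos": [4, -10.2, 0.3], "dr": [0, 0, 0], "fingers": -0.8}, {"delta_pos": [6, -15.3, 0.6], "dr": [0, 0, 0], "fingers": -0.8}, {"delta_pos": [8, -20.4, 1], "dr": [0, 0, 0], "fingers": -0.8}, {"delta_pos": [10, -25.4, 1], "dr": [0, 0, 0], "fingers": -0.8}])

```text
time: 9.1
tool_pos: [0.5963, -0.0036, 0.2585]
tool_rot: [-3.14, 0.004, -0.0]
contact_force: [1.3, 0.2, 1.1]
opening: 0.0807
grip_force: 0.0
```

step_arm(increments=[{"delta_pos": [2, -5.1, 2.5], "dr": [0, 0, 0], "fingers": -0.8}, {"delta_pos": [2, -5.1, 6], "dr": [0, 0, 0], "fingers": -0.8}, {"delta_pos": [2, -5.1, 9.5], "dr": [0, 0, 0], "fingers": -0.8}, {"delta_pos": [2, -5.1, 12], "dr": [0, 0, 0], "fingers": -0.8}, {"delta_pos": [2, -5.1, 12], "dr": [0, 0, 0], "fingers": -0.8}])

```text
time: 9.72
tool_pos: [0.6145, 0.0459, 0.1372]
tool_rot: [-3.14, 0.007, -0.0]
contact_force: [-0.8, 0.8, 0.2]
opening: 0.0826
grip_force: 0.0
```

Run:
```python
from h import *
state();delta([.6175,.045,.03],[np.pi,0,0.0])
s=viewer.read_camera("scene")[:,:,::-1]
A=cv2.resize(s[150:255,300:440],None,fx=5,fy=5,interpolation=cv2.INTER_CUBIC)
cv2.imwrite("pics/c6.png",A)
```

```text
time:9.725
tool_pos:[0.6145 0.0459 0.1372]
tool_rot:[-3.1398e+00  7.5000e-03 -1.0000e-04]
contact_force:[-0.7642  0.83    0.2195]
torque:[-0.0015 -0.0276 -0.0014]
opening:0.0826
grip_force:0.0
qpos:[-0.0505  0.5888  1.3759  0.0016  1.1845  1.5198]
dpos [ 0.38  0.11 10.72] dr [-0.1  0.4 -0. ] |t 9.72
```

View pics/c6.png

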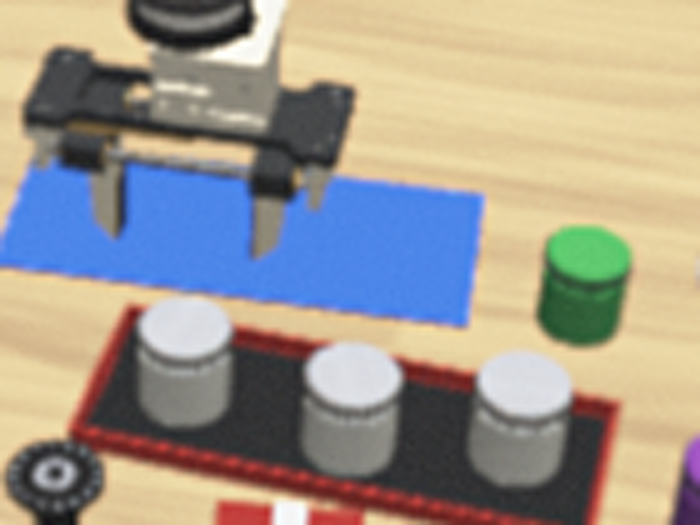

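The gripper (fingertips at (113,238) and (260,257)) is centred over tin A, lid at (185,330). Its neighbours are at (353,375) and (522,387), and the green look-alike is well off to the side. Descending and gripping.

step_arm(increments=[{"delta_pos": [0.4, 0.1, 3], "dr": [0, 0.4, 0], "fingers": -0.8}, {"delta_pos": [0.4, 0.1, 6], "dr": [0, 0.4, 0], "fingers": -0.8}, {"delta_pos": [0.4, 0.1, 9], "dr": [0, 0.4, 0], "fingers": -0.8}, {"delta_pos": [0.4, 0.1, 10.5], "dr": [0, 0.4, 0], "fingers": -0.8}, {"delta_pos": [0.4, 0.1, 10.5], "dr": [0, 0.4, 0], "fingers": -0.8}])

```text
time: 10.4
tool_pos: [0.6205, 0.0449, 0.0355]
tool_rot: [-3.14, -0.006, -0.0]
contact_force: [0.8, 0.2, 0.8]
opening: 0.0826
grip_force: 0.0
```

step_arm(increments=[{"delta_pos": [0, 0, 0], "dr": [0, 0, 0], "fingers": -0.6}, {"delta_pos": [0, 0, 0], "dr": [0, 0, 0], "fingers": -0.3}, {"delta_pos": [0, 0, 0], "dr": [0, 0, 0], "fingers": 0}, {"delta_pos": [0, 0, 0], "dr": [0, 0, 0], "fingers": 0.2}, {"delta_pos": [0, 0, 0], "dr": [0, 0, 0], "fingers": 0.2}], newtons=30)

```text
time: 11.02
tool_pos: [0.621, 0.045, 0.0364]
tool_rot: [-3.14, -0.008, -0.0]
contact_force: [-1.5, 0.3, 5.7]
opening: 0.0584
grip_force: 30.0
```

step_arm(increments=[{"delta_pos": [0, 0, -0.5], "dr": [0, 0, 0], "fingers": 0.2}, {"delta_pos": [0, 0, -1.5], "dr": [0, 0, 0], "fingers": 0.2}, {"delta_pos": [0, 0, -3], "dr": [0, 0, 0], "fingers": 0.2}, {"delta_pos": [0, 0, -4], "dr": [0, 0, 0], "fingers": 0.2}, {"delta_pos": [0, 0, -4], "dr": [0, 0, 0], "fingers": 0.2}])

```text
time: 11.65
tool_pos: [0.621, 0.0448, 0.0769]
tool_rot: [-3.14, -0.009, -0.0]
contact_force: [-0.4, -0.6, -3.0]
opening: 0.0587
grip_force: 30.0
```

```bash
python3 -c "from h import *;state()"
```

```text
time:11.65
tool_pos:[0.621  0.0448 0.0769]
tool_rot:[-3.1402e+00 -8.9000e-03 -1.0000e-04]
contact_force:[-0.4458 -0.6254 -2.9838]
torque:[-0.0125  0.0042  0.0067]
opening:0.0587
grip_force:29.998
qpos:[-0.0519  0.656   1.4351  0.0021  1.0417  1.518 ]
```

About 3 N, so tin A is light. Carrying it to the mat at (0.435, -0.04).

step_arm(increments=[{"delta_pos": [-2, 1, -1], "dr": [0, -0.2, 0], "fingers": 0.2}, {"delta_pos": [-6.5, 3, -2], "dr": [0, -0.4, 0], "fingers": 0.2}, {"delta_pos": [-11.5, 5.3, -2], "dr": [0, -0.4, 0], "fingers": 0.2}, {"delta_pos": [-16, 7.4, -2], "dr": [0, -0.4, 0], "fingers": 0.2}, {"delta_pos": [-18.6, 8.5, -2], "dr": [0, -0.4, 0], "fingers": 0.2}])

```text
time: 12.28
tool_pos: [0.4316, -0.0406, 0.0941]
tool_rot: [-3.14, 0.002, -0.001]
contact_force: [-0.8, -0.5, -3.6]
opening: 0.0585
grip_force: 30.0
```

step_arm(increments=[{"delta_pos": [0, 0, 0.5], "dr": [0, 0, 0], "fingers": 0.2}, {"delta_pos": [0, 0, 1.5], "dr": [0, 0, 0], "fingers": 0.2}, {"delta_pos": [0, 0, 2.8], "dr": [0, 0, 0], "fingers": 0.2}, {"delta_pos": [0, 0, 4], "dr": [0, 0, 0], "fingers": 0.2}, {"delta_pos": [0, 0, 4.5], "dr": [0, 0, 0], "fingers": 0.2}])

```text
time: 12.9
tool_pos: [0.4337, -0.0397, 0.0479]
tool_rot: [-3.14, 0.003, 0.0]
contact_force: [0.0, 0.0, -2.6]
opening: 0.0585
grip_force: 30.0
```

```bash
python3 -c "from h import *;state()"
```

```text
time:12.9
tool_pos:[ 0.4337 -0.0397  0.0479]
tool_rot:[-3.1395e+00  2.5000e-03  3.0000e-04]
contact_force:[ 0.0339  0.0405 -2.611 ]
torque:[-0.0696  0.0614 -0.01  ]
opening:0.0585
grip_force:29.998
qpos:[-0.2686  0.4361  1.9841  0.002   0.7244  1.3004]
```

step_arm(increments=[{"delta_pos": [0, 0, 0.3], "dr": [0, 0, 0], "fingers": 0.2}, {"delta_pos": [0, 0, 0.6], "dr": [0, 0, 0], "fingers": 0.2}, {"delta_pos": [0, 0, 0.8], "dr": [0, 0, 0], "fingers": 0.2}, {"delta_pos": [0, 0, 1.0], "dr": [0, 0, 0], "fingers": 0.2}, {"delta_pos": [0, 0, 1.15], "dr": [0, 0, 0], "fingers": 0.2}])

```text
time: 13.52
tool_pos: [0.4342, -0.0401, 0.0377]
tool_rot: [-3.14, 0.0, -0.0]
contact_force: [-0.7, -0.3, -3.1]
opening: 0.0585
grip_force: 30.0
```

```bash
python3 -c "from h import *;state()"
```

```text
time:13.525
tool_pos:[ 0.4342 -0.0401  0.0377]
tool_rot:[-3.1402e+00  3.0000e-04 -1.0000e-04]
contact_force:[-0.7299 -0.2715 -3.0817]
torque:[ 0.0134  0.0031 -0.0215]
opening:0.0585
grip_force:29.9981
qpos:[-0.2691  0.4553  1.9931  0.002   0.6937  1.3003]
```

step_arm(increments=[{"delta_pos": [0, 0, 0.05], "dr": [0, 0, 0], "fingers": 0.2}, {"delta_pos": [0, 0, 0.1], "dr": [0, 0, 0], "fingers": 0.2}, {"delta_pos": [0, 0, 0.15], "dr": [0, 0, 0], "fingers": 0.2}, {"delta_pos": [0, 0, 0.2], "dr": [0, 0, 0], "fingers": 0.2}, {"delta_pos": [0, 0, 0.25], "dr": [0, 0, 0], "fingers": 0.2}])

```text
time: 14.15
tool_pos: [0.4339, -0.0401, 0.0363]
tool_rot: [-3.14, 0.0, 0.0]
contact_force: [-6.8, 0.4, 19.6]
opening: 0.0584
grip_force: 30.0
```

```bash
python3 -c "from h import *;state()"
```

```text
time:14.15
tool_pos:[ 0.4339 -0.0401  0.0363]
tool_rot:[-3.1403e+00  4.0000e-04  1.0000e-04]
contact_force:[-6.8023  0.3584 19.6226]
torque:[ 0.153   1.0845 -0.0148]
opening:0.0584
grip_force:30.0074
qpos:[-2.6910e-01  4.5780e-01  1.9948e+00  1.8000e-03  6.8980e-01  1.3002e+00]
```

Down on the mat. Release and go up.

step_arm(increments=[{"delta_pos": [0, 0, -0.1], "dr": [0, 0, 0], "fingers": 0.2}, {"delta_pos": [0, 0, -0.1], "dr": [0, 0, 0], "fingers": -0.5}, {"delta_pos": [0, 0, -0.1], "dr": [0, 0, 0], "fingers": -0.8}, {"delta_pos": [0, 0, -0.1], "dr": [0, 0, 0], "fingers": -0.8}, {"delta_pos": [0, 0, -2], "dr": [0, 0, 0], "fingers": -0.8}])

```text
time: 14.78
tool_pos: [0.4332, -0.0399, 0.0545]
tool_rot: [-3.139, 0.003, -0.0]
contact_force: [-0.1, -0.4, 0.6]
opening: 0.0822
grip_force: 0.0
```

step_arm(increments=[{"delta_pos": [0, 0, -4.5], "dr": [0, 0, 0], "fingers": -0.8}, {"delta_pos": [0, 0, -8], "dr": [0, 0, 0], "fingers": -0.8}, {"delta_pos": [1, -1, -10], "dr": [0, 0, 0], "fingers": -0.8}, {"delta_pos": [5, -5, -10], "dr": [0, 0, 0], "fingers": -0.8}, {"delta_pos": [9, -9, -10], "dr": [0, 0, 0], "fingers": -0.8}])

```text
time: 15.4
tool_pos: [0.5254, 0.0506, 0.1559]
tool_rot: [-3.14, -0.001, -0.001]
contact_force: [0.7, -1.7, 0.4]
opening: 0.0825
grip_force: 0.0
```

Run:
```python
from h import *
state();delta([.637,.1575,.14],[np.pi,0,0.0])
```

```text
time:15.4
tool_pos:[0.5254 0.0506 0.1559]
tool_rot:[-3.1403e+00 -1.0000e-03 -1.4000e-03]
contact_force:[ 0.7117 -1.6539  0.4279]
torque:[ 0.0073 -0.0372 -0.0708]
opening:0.0825
grip_force:0.0
qpos:[-5.0100e-02  4.1440e-01  1.6229e+00  1.5000e-03  1.1034e+00  1.5214e+00]
dpos [ 11.14 -10.71   1.62] dr [-0.1 -0.1 -0.1] |t 15.4
```

step_arm(increments=[{"delta_pos": [4, -4, 0.4], "dr": [0, 0, 0], "fingers": -0.8}, {"delta_pos": [8, -8, 1], "dr": [0, 0, 0], "fingers": -0.8}, {"delta_pos": [11.1, -10.7, 1.6], "dr": [0, 0, 0], "fingers": -0.8}, {"delta_pos": [11.1, -10.7, 3], "dr": [0, 0, 0], "fingers": -0.8}, {"delta_pos": [11.1, -10.7, 3], "dr": [0, 0, 0], "fingers": -0.8}])

```text
time: 16.02
tool_pos: [0.6334, 0.1562, 0.1232]
tool_rot: [-3.141, 0.005, -0.0]
contact_force: [0.3, 0.3, -0.5]
opening: 0.0831
grip_force: 0.0
```

Run:
```python
from h import *
state();delta([.637,.1575,.0365],[np.pi,0,0.0])
s=viewer.read_camera("scene")[:,:,::-1]
A=cv2.resize(s[150:255,300:440],None,fx=5,fy=5,interpolation=cv2.INTER_CUBIC)
cv2.imwrite("pics/c7.png",A)
```

```text
time:16.025
tool_pos:[0.6334 0.1562 0.1232]
tool_rot:[-3.141e+00  5.200e-03 -1.000e-04]
contact_force:[ 0.2638  0.2511 -0.5104]
torque:[0.0034 0.0307 0.0396]
opening:0.0831
grip_force:0.0
qpos:[1.2380e-01 6.6440e-01 1.2749e+00 1.3000e-03 1.2074e+00 1.6942e+00]
dpos [ 0.4  -0.13  8.67] dr [-0.   0.3 -0. ] |t 16.02
```

View pics/c7.png

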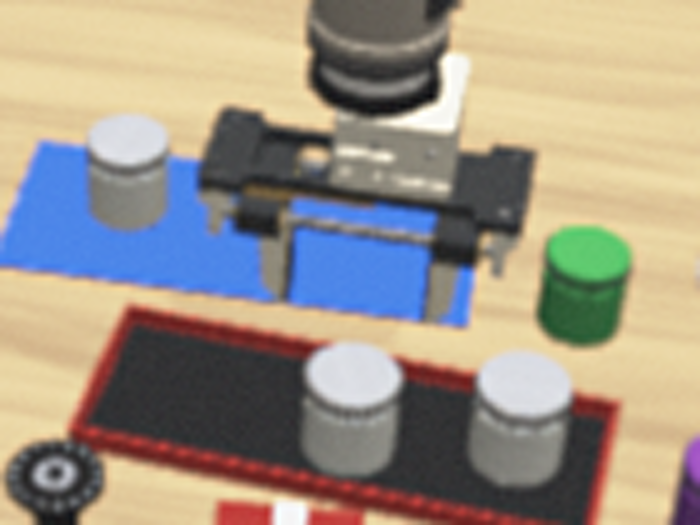

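Tin A stands upright on the mat at (128,170), and the gripper is centred over tin B (lid at (353,375)). Tin C, at (522,387), clears the right finger. Descend, grip, heft.

step_arm(increments=[{"delta_pos": [0.4, -0.1, 2.5], "dr": [0, 0.2, 0], "fingers": -0.8}, {"delta_pos": [0.4, -0.1, 5], "dr": [0, 0.2, 0], "fingers": -0.8}, {"delta_pos": [0.4, -0.1, 7.5], "dr": [0, 0.2, 0], "fingers": -0.8}, {"delta_pos": [0.4, -0.1, 8.6], "dr": [0, 0.2, 0], "fingers": -0.8}, {"delta_pos": [0.4, -0.1, 8.6], "dr": [0, 0.2, 0], "fingers": -0.8}])

```text
time: 16.7
tool_pos: [0.6388, 0.1573, 0.0396]
tool_rot: [-3.14, -0.002, -0.001]
contact_force: [-0.0, 0.7, -0.4]
opening: 0.0828
grip_force: 0.0
```

step_arm(increments=[{"delta_pos": [0, 0, 0], "dr": [0, 0, 0], "fingers": -0.6}, {"delta_pos": [0, 0, 0], "dr": [0, 0, 0], "fingers": -0.3}, {"delta_pos": [0, 0, 0], "dr": [0, 0, 0], "fingers": 0}, {"delta_pos": [0, 0, 0], "dr": [0, 0, 0], "fingers": 0.2}, {"delta_pos": [0, 0, 0], "dr": [0, 0, 0], "fingers": 0.2}], newtons=35)

```text
time: 17.32
tool_pos: [0.6395, 0.1582, 0.0401]
tool_rot: [-3.14, -0.004, -0.0]
contact_force: [-0.9, 2.3, 5.6]
opening: 0.0587
grip_force: 35.0
```

step_arm(increments=[{"delta_pos": [0, 0, -0.5], "dr": [0, 0, 0], "fingers": 0.2}, {"delta_pos": [0, 0, -1.5], "dr": [0, 0, 0], "fingers": 0.2}, {"delta_pos": [0, 0, -3], "dr": [0, 0, 0], "fingers": 0.2}, {"delta_pos": [0, 0, -4], "dr": [0, 0, 0], "fingers": 0.2}, {"delta_pos": [0, 0, -4], "dr": [0, 0, 0], "fingers": 0.2}])

```text
time: 17.95
tool_pos: [0.6398, 0.1579, 0.0809]
tool_rot: [-3.14, -0.006, -0.0]
contact_force: [0.9, 0.4, -7.3]
opening: 0.0581
grip_force: 35.0
```

```bash
python3 -c "from h import *;state()"
```

```text
time:17.95
tool_pos:[0.6398 0.1579 0.0809]
tool_rot:[-3.1398e+00 -5.7000e-03 -2.0000e-04]
contact_force:[ 0.9111  0.4125 -7.2792]
torque:[ 0.0438 -0.008   0.0648]
opening:0.0581
grip_force:34.9961
qpos:[1.2530e-01 7.1270e-01 1.3078e+00 1.2000e-03 1.1152e+00 1.6957e+00]
```

About 7.3 N, so tin B is the full one. Setting it back gently where it stood.

step_arm(increments=[{"delta_pos": [0, 0, 1], "dr": [0, 0, 0], "fingers": 0.2}, {"delta_pos": [0, 0, 2.2], "dr": [0, 0, 0], "fingers": 0.2}, {"delta_pos": [0, 0, 3.2], "dr": [0, 0, 0], "fingers": 0.2}, {"delta_pos": [0, 0, 3.7], "dr": [0, 0, 0], "fingers": 0.2}, {"delta_pos": [0, 0, 3.9], "dr": [0, 0, 0], "fingers": 0.2}])

```text
time: 18.58
tool_pos: [0.6386, 0.1578, 0.0402]
tool_rot: [-3.14, -0.001, -0.0]
contact_force: [-6.2, -1.7, 1.4]
opening: 0.0581
grip_force: 35.0
```

step_arm(increments=[{"delta_pos": [0, 0, 0.05], "dr": [0, 0, 0], "fingers": 0.2}, {"delta_pos": [0, 0, 0.1], "dr": [0, 0, 0], "fingers": 0.2}, {"delta_pos": [0, 0, 0.15], "dr": [0, 0, 0], "fingers": 0.2}, {"delta_pos": [0, 0, 0.2], "dr": [0, 0, 0], "fingers": 0.2}, {"delta_pos": [0, 0, 0.2], "dr": [0, 0, 0], "fingers": 0.2}])

```text
time: 19.2
tool_pos: [0.6395, 0.158, 0.0401]
tool_rot: [-3.14, -0.005, -0.0]
contact_force: [-5.8, -1.6, 6.3]
opening: 0.0585
grip_force: 35.0
```

```bash
python3 -c "from h import *;state()"
```

```text
time:19.2
tool_pos:[0.6395 0.158  0.0401]
tool_rot:[-3.14e+00 -4.60e-03 -1.00e-04]
contact_force:[-5.7787 -1.6029  6.3347]
torque:[-0.2193  0.9406  0.0077]
opening:0.0585
grip_force:35.0028
qpos:[1.2540e-01 7.5940e-01 1.3405e+00 1.2000e-03 1.0369e+00 1.6957e+00]
```

Standing on the tray floor. Release, up, and across to tin C at (0.6225, 0.263).

step_arm(increments=[{"delta_pos": [0, 0, -0.1], "dr": [0, 0, 0], "fingers": 0}, {"delta_pos": [0, 0, -0.1], "dr": [0, 0, 0], "fingers": -0.5}, {"delta_pos": [0, 0, -0.1], "dr": [0, 0, 0], "fingers": -0.8}, {"delta_pos": [0, 0, -0.1], "dr": [0, 0, 0], "fingers": -0.8}, {"delta_pos": [0, 0, -2], "dr": [0, 0, 0], "fingers": -0.8}])

```text
time: 19.82
tool_pos: [0.6381, 0.1577, 0.0575]
tool_rot: [-3.141, 0.0, -0.0]
contact_force: [0.2, -0.2, -0.1]
opening: 0.083
grip_force: 0.0
```

step_arm(increments=[{"delta_pos": [0, 0, -4], "dr": [0, 0, 0], "fingers": -0.8}, {"delta_pos": [0, 0, -7.5], "dr": [0, 0, 0], "fingers": -0.8}, {"delta_pos": [-0.5, -3, -8], "dr": [0, 0, 0], "fingers": -0.8}, {"delta_pos": [-1.2, -7, -8], "dr": [0, 0, 0], "fingers": -0.8}, {"delta_pos": [-1.7, -10.5, -8], "dr": [0, 0, 0], "fingers": -0.8}])

```text
time: 20.45
tool_pos: [0.622, 0.264, 0.1405]
tool_rot: [-3.139, -0.005, -0.0]
contact_force: [0.5, -0.7, -0.8]
opening: 0.0828
grip_force: 0.0
```

Run:
```python
from h import *
state();delta([.6225,.2625,.0380],[np.pi,0,0.0])
```

```text
time:20.45
tool_pos:[0.622  0.264  0.1405]
tool_rot:[-3.1393e+00 -5.1000e-03 -3.0000e-04]
contact_force:[ 0.4978 -0.7133 -0.792 ]
torque:[ 0.0211 -0.0109 -0.0062]
opening:0.0828
grip_force:0.0
qpos:[2.8780e-01 6.8550e-01 1.1840e+00 7.0000e-04 1.2665e+00 1.8587e+00]
dpos [ 0.    0.18 10.25] dr [-0.1 -0.3 -0. ] |t 20.45
```

step_arm(increments=[{"delta_pos": [0, 0.15, 3], "dr": [0, -0.2, 0], "fingers": -0.8}, {"delta_pos": [0, 0.15, 6], "dr": [0, -0.2, 0], "fingers": -0.8}, {"delta_pos": [0, 0.15, 9], "dr": [0, -0.2, 0], "fingers": -0.8}, {"delta_pos": [0, 0.15, 10.2], "dr": [0, -0.2, 0], "fingers": -0.8}, {"delta_pos": [0, 0.15, 10.2], "dr": [0, -0.2, 0], "fingers": -0.8}])

```text
time: 21.08
tool_pos: [0.6222, 0.2614, 0.0368]
tool_rot: [-3.14, 0.001, -0.0]
contact_force: [-0.3, 0.7, 0.8]
opening: 0.0826
grip_force: 0.0
```

step_arm(increments=[{"delta_pos": [0, 0, 0], "dr": [0, 0, 0], "fingers": -0.6}, {"delta_pos": [0, 0, 0], "dr": [0, 0, 0], "fingers": -0.3}, {"delta_pos": [0, 0, 0], "dr": [0, 0, 0], "fingers": 0}, {"delta_pos": [0, 0, 0], "dr": [0, 0, 0], "fingers": 0.2}, {"delta_pos": [0, 0, 0], "dr": [0, 0, 0], "fingers": 0.2}], newtons=30)

```text
time: 21.7
tool_pos: [0.6227, 0.262, 0.0376]
tool_rot: [-3.139, -0.001, -0.0]
contact_force: [-0.4, 3.2, 5.2]
opening: 0.0582
grip_force: 30.0
```

step_arm(increments=[{"delta_pos": [0, 0, -0.5], "dr": [0, 0, 0], "fingers": 0.2}, {"delta_pos": [0, 0, -1.5], "dr": [0, 0, 0], "fingers": 0.2}, {"delta_pos": [0, 0, -3.5], "dr": [0, 0, 0], "fingers": 0.2}, {"delta_pos": [0, 0, -5], "dr": [0, 0, 0], "fingers": 0.2}, {"delta_pos": [0, 0, -5], "dr": [0, 0, 0], "fingers": 0.2}])

```text
time: 22.32
tool_pos: [0.623, 0.2615, 0.0881]
tool_rot: [-3.139, -0.002, -0.0]
contact_force: [0.5, -0.0, -3.4]
opening: 0.0584
grip_force: 30.0
```

Run:
```python
from h import *
state();delta([.435,.12,.07],[np.pi,0,0.0])
```

```text
time:22.325
tool_pos:[0.623  0.2615 0.0881]
tool_rot:[-3.1394e+00 -2.3000e-03 -2.0000e-04]
contact_force:[ 0.4881 -0.0223 -3.4408]
torque:[ 0.043   0.0161 -0.0334]
opening:0.0584
grip_force:29.9965
qpos:[2.8340e-01 7.3550e-01 1.2395e+00 1.6000e-03 1.1638e+00 1.8537e+00]
dpos [-18.8   14.16   1.74] dr [-0.1 -0.1 -0. ] |t 22.32
```

About 3.4 N, so tin C is light too. To the mat at (0.435, 0.12).

step_arm(increments=[{"delta_pos": [-3, 1, -1.5], "dr": [0, 0, 0], "fingers": 0.2}, {"delta_pos": [-7.5, 4, -2], "dr": [0, 0, 0], "fingers": 0.2}, {"delta_pos": [-12, 7.8, -2], "dr": [0, 0, 0], "fingers": 0.2}, {"delta_pos": [-16, 11.5, -2], "dr": [0, 0, 0], "fingers": 0.2}, {"delta_pos": [-18.8, 14.2, -1], "dr": [0, 0, 0], "fingers": 0.2}])

```text
time: 22.95
tool_pos: [0.4323, 0.1182, 0.0965]
tool_rot: [-3.14, 0.0, -0.0]
contact_force: [-0.3, -0.1, -3.4]
opening: 0.0581
grip_force: 30.0
```

step_arm(increments=[{"delta_pos": [0, 0, 1], "dr": [0, 0, 0], "fingers": 0.2}, {"delta_pos": [0, 0, 2.5], "dr": [0, 0, 0], "fingers": 0.2}, {"delta_pos": [0, 0, 4], "dr": [0, 0, 0], "fingers": 0.2}, {"delta_pos": [0, 0, 5], "dr": [0, 0, 0], "fingers": 0.2}, {"delta_pos": [0, 0, 5.3], "dr": [0, 0, 0], "fingers": 0.2}])

```text
time: 23.58
tool_pos: [0.4341, 0.1197, 0.0426]
tool_rot: [-3.14, 0.002, 0.0]
contact_force: [0.1, 0.2, -3.3]
opening: 0.0588
grip_force: 30.0
```

```bash
python3 -c "from h import *;state()"
```

```text
time:23.575
tool_pos:[0.4341 0.1197 0.0426]
tool_rot:[-3.1402e+00  1.5000e-03  1.0000e-04]
contact_force:[ 0.1391  0.1819 -3.3093]
torque:[0.0515 0.031  0.0286]
opening:0.0588
grip_force:29.9968
qpos:[0.0974 0.4647 1.9507 0.0024 0.7276 1.6663]
```

step_arm(increments=[{"delta_pos": [0, 0, 0.15], "dr": [0, 0, 0], "fingers": 0.2}, {"delta_pos": [0, 0, 0.25], "dr": [0, 0, 0], "fingers": 0.2}, {"delta_pos": [0, 0, 0.35], "dr": [0, 0, 0], "fingers": 0.2}, {"delta_pos": [0, 0, 0.42], "dr": [0, 0, 0], "fingers": 0.2}, {"delta_pos": [0, 0, 0.47], "dr": [0, 0, 0], "fingers": 0.2}])

```text
time: 24.2
tool_pos: [0.4342, 0.1194, 0.0387]
tool_rot: [-3.14, 0.0, -0.0]
contact_force: [0.0, -0.2, -3.1]
opening: 0.0585
grip_force: 30.0
```

```bash
python3 -c "from h import *;state()"
```

```text
time:24.2
tool_pos:[0.4342 0.1194 0.0387]
tool_rot:[-3.1401e+00  3.0000e-04 -2.0000e-04]
contact_force:[ 0.0293 -0.2327 -3.1185]
torque:[ 0.0175 -0.0012  0.0083]
opening:0.0585
grip_force:29.9968
qpos:[0.0969 0.4714 1.9549 0.0024 0.7154 1.6661]
```

step_arm(increments=[{"delta_pos": [0, 0, 0.04], "dr": [0, 0, 0], "fingers": 0.2}, {"delta_pos": [0, 0, 0.08], "dr": [0, 0, 0], "fingers": 0.2}, {"delta_pos": [0, 0, 0.12], "dr": [0, 0, 0], "fingers": 0.2}, {"delta_pos": [0, 0, 0.16], "dr": [0, 0, 0], "fingers": 0.2}, {"delta_pos": [0, 0, 0.19], "dr": [0, 0, 0], "fingers": 0.2}])

```text
time: 24.82
tool_pos: [0.4341, 0.1194, 0.0376]
tool_rot: [-3.14, 0.0, -0.0]
contact_force: [-4.1, -0.7, 12.0]
opening: 0.0586
grip_force: 30.0
```

```bash
python3 -c "from h import *;state()"
```

```text
time:24.825
tool_pos:[0.4341 0.1194 0.0376]
tool_rot:[-3.1401e+00  2.0000e-04 -1.0000e-04]
contact_force:[-4.0983 -0.6971 12.0373]
torque:[-0.0261  0.6643  0.022 ]
opening:0.0586
grip_force:30.0042
qpos:[0.0969 0.4735 1.956  0.0023 0.7121 1.6661]
```

Seated. Release, up, and back over tin B.

step_arm(increments=[{"delta_pos": [0, 0, -0.1], "dr": [0, 0, 0], "fingers": 0}, {"delta_pos": [0, 0, -0.1], "dr": [0, 0, 0], "fingers": -0.5}, {"delta_pos": [0, 0, -0.1], "dr": [0, 0, 0], "fingers": -0.8}, {"delta_pos": [0, 0, -0.1], "dr": [0, 0, 0], "fingers": -0.8}, {"delta_pos": [0, 0, -2], "dr": [0, 0, 0], "fingers": -0.8}])

```text
time: 25.45
tool_pos: [0.4332, 0.1193, 0.0561]
tool_rot: [-3.14, 0.003, -0.0]
contact_force: [-0.1, 0.1, 0.5]
opening: 0.0824
grip_force: 0.0
```

step_arm(increments=[{"delta_pos": [0, 0, -4.5], "dr": [0, 0, 0], "fingers": -0.8}, {"delta_pos": [0, 0, -8.5], "dr": [0, 0, 0], "fingers": -0.8}, {"delta_pos": [3, -0.6, -9], "dr": [0, 0, 0], "fingers": -0.8}, {"delta_pos": [8, -1.6, -9], "dr": [0, 0, 0], "fingers": -0.8}, {"delta_pos": [13, -2.6, -9], "dr": [0, 0, 0], "fingers": -0.8}])

```text
time: 26.08
tool_pos: [0.5657, 0.1456, 0.1472]
tool_rot: [-3.14, -0.0, -0.0]
contact_force: [0.9, -0.1, 0.3]
opening: 0.0823
grip_force: 0.0
```

Run:
```python
from h import *
state();delta([.6385,.158,.10],[np.pi,0,0.0])
```

```text
time:26.075
tool_pos:[0.5657 0.1456 0.1472]
tool_rot:[-3.14e+00 -4.00e-04 -2.00e-04]
contact_force:[ 0.9396 -0.1084  0.2858]
torque:[-0.0254  0.0013 -0.0219]
opening:0.0823
grip_force:0.0
qpos:[1.1990e-01 5.1910e-01 1.4714e+00 1.6000e-03 1.1506e+00 1.6902e+00]
dpos [ 7.28 -1.24  4.73] dr [-0.1 -0.  -0. ] |t 26.07
```

step_arm(increments=[{"delta_pos": [3.7, -0.6, 0], "dr": [0, 0, 0], "fingers": -0.8}, {"delta_pos": [7.3, -1.2, 0.5], "dr": [0, 0, 0], "fingers": -0.8}, {"delta_pos": [7.3, -1.2, 2.5], "dr": [0, 0, 0], "fingers": -0.8}, {"delta_pos": [7.3, -1.2, 4], "dr": [0, 0, 0], "fingers": -0.8}, {"delta_pos": [7.3, -1.2, 4], "dr": [0, 0, 0], "fingers": -0.8}])

```text
time: 26.7
tool_pos: [0.6359, 0.1572, 0.1052]
tool_rot: [-3.141, 0.004, -0.0]
contact_force: [0.2, -0.1, -0.3]
opening: 0.0826
grip_force: 0.0
```

Run:
```python
from h import *
state();delta([.6385,.158,.038],[np.pi,0,0.0])
```

```text
time:26.7
tool_pos:[0.6359 0.1572 0.1052]
tool_rot:[-3.1406e+00  4.0000e-03 -1.0000e-04]
contact_force:[ 0.2273 -0.1005 -0.3475]
torque:[-0.0163  0.0334  0.0282]
opening:0.0826
grip_force:0.0
qpos:[1.2470e-01 6.8590e-01 1.2871e+00 1.6000e-03 1.1724e+00 1.6949e+00]
dpos [ 0.29 -0.08  6.72] dr [-0.1  0.2 -0. ] |t 26.7
```

step_arm(increments=[{"delta_pos": [0.2, -0.1, 2], "dr": [0, 0.1, 0], "fingers": -0.8}, {"delta_pos": [0.2, -0.1, 4], "dr": [0, 0.1, 0], "fingers": -0.8}, {"delta_pos": [0.2, -0.1, 6], "dr": [0, 0.1, 0], "fingers": -0.8}, {"delta_pos": [0.2, -0.1, 6.7], "dr": [0, 0.1, 0], "fingers": -0.8}, {"delta_pos": [0.2, -0.1, 6.7], "dr": [0, 0.1, 0], "fingers": -0.8}])

```text
time: 27.32
tool_pos: [0.6392, 0.1584, 0.0403]
tool_rot: [-3.14, -0.002, -0.0]
contact_force: [0.4, 0.4, -0.5]
opening: 0.083
grip_force: 0.0
```

step_arm(increments=[{"delta_pos": [0, 0, 0], "dr": [0, 0, 0], "fingers": -0.6}, {"delta_pos": [0, 0, 0], "dr": [0, 0, 0], "fingers": -0.3}, {"delta_pos": [0, 0, 0], "dr": [0, 0, 0], "fingers": 0}, {"delta_pos": [0, 0, 0], "dr": [0, 0, 0], "fingers": 0.2}, {"delta_pos": [0, 0, 0], "dr": [0, 0, 0], "fingers": 0.2}], newtons=38)

```text
time: 27.95
tool_pos: [0.6394, 0.1582, 0.0403]
tool_rot: [-3.14, -0.002, -0.0]
contact_force: [-1.1, -2.3, 4.4]
opening: 0.0585
grip_force: 38.0
```

step_arm(increments=[{"delta_pos": [0, 0, -0.5], "dr": [0, 0, 0], "fingers": 0.2}, {"delta_pos": [0, 0, -2], "dr": [0, 0, 0], "fingers": 0.2}, {"delta_pos": [0, 0, -4.5], "dr": [0, 0, 0], "fingers": 0.2}, {"delta_pos": [0, 0, -7.5], "dr": [0, 0, 0], "fingers": 0.2}, {"delta_pos": [0, 0, -10.5], "dr": [0, 0, 0], "fingers": 0.2}])

```text
time: 28.58
tool_pos: [0.6385, 0.1584, 0.1456]
tool_rot: [-3.14, -0.0, -0.0]
contact_force: [-0.2, -0.4, -7.1]
opening: 0.0585
grip_force: 38.0
```

step_arm(increments=[{"delta_pos": [0, 0, -3], "dr": [0, 0, 0], "fingers": 0.2}, {"delta_pos": [0, 0, -6], "dr": [0, 0, 0], "fingers": 0.2}, {"delta_pos": [0, 0, -8], "dr": [0, 0, 0], "fingers": 0.2}, {"delta_pos": [0, 0, -9.5], "dr": [0, 0, 0], "fingers": 0.2}, {"delta_pos": [0, 0, -9.5], "dr": [0, 0, 0], "fingers": 0.2}])

```text
time: 29.2
tool_pos: [0.6392, 0.1582, 0.2409]
tool_rot: [-3.14, -0.003, -0.0]
contact_force: [0.4, 0.6, -7.7]
opening: 0.0578
grip_force: 38.0
```

step_arm(increments=[{"delta_pos": [0, 0, 0], "dr": [0, 0, 0], "fingers": 0.2}, {"delta_pos": [0, 0, 0], "dr": [0, 0, 0], "fingers": 0.2}, {"delta_pos": [0, 0, 0], "dr": [0, 0, 0], "fingers": 0.2}, {"delta_pos": [0, 0, 0], "dr": [0, 0, 0], "fingers": 0.2}, {"delta_pos": [0, 0, 0], "dr": [0, 0, 0], "fingers": 0.2}])

```text
time: 29.82
tool_pos: [0.6389, 0.1581, 0.2396]
tool_rot: [-3.14, -0.001, -0.0]
contact_force: [-1.0, -0.0, -7.0]
opening: 0.0585
grip_force: 38.0
```

Run:
```python
from h import *
state()
s=viewer.read_camera("scene")[:,:,::-1]
cv2.imwrite("pics/c8.png",cv2.resize(s[100:280,180:480],None,fx=2.6,fy=2.6,interpolation=cv2.INTER_CUBIC))
```

```text
time:29.825
tool_pos:[0.6389 0.1581 0.2396]
tool_rot:[-3.1401e+00 -1.1000e-03 -2.0000e-04]
contact_force:[-0.978  -0.0418 -7.0276]
torque:[-0.0332 -0.0762 -0.0646]
opening:0.0585
grip_force:37.9965
qpos:[1.2560e-01 5.8780e-01 1.0891e+00 1.3000e-03 1.4635e+00 1.6965e+00]
```

View pics/c8.png

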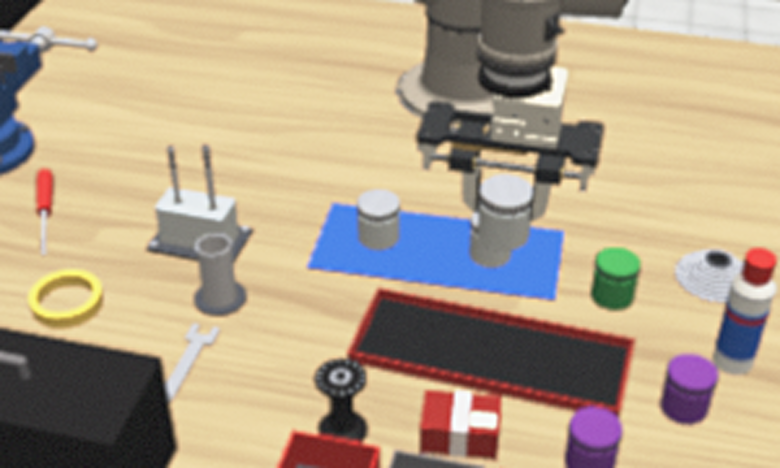

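The view shows both axles standing in the holder at (175,175) and (208,175), and the tray empty. Tin A is upright on the mat at (378,220), and tin C is at (490,240), partly behind the held tin. The full tin is upright in the gripper at (505,210), its underside about 0.20 m up. Nothing else has moved.

```bash
python3 -c "from cell import robot;print(robot.hand_in())"
```

```text
the job is handed in; nothing more can be done
None
```

The job is handed in, at about 30 s of the 72 s allowed: the rear axle is at the bottom of its hole, the two lighter tins (about 0.3 kg each) stand upright on the blue mat, and the full one (about 0.7 kg) is held still and upright with its underside about 20 cm above the bench; no verdict was returned.

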